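Hold a light-meter paddle in the beam slot of a microscope lamp housing

TASK

Take the red driver from its stand, use it to turn the brass screw on the lamp housing about a quarter turn anticlockwise (seen from above) so that the orange cover swings well clear of the slot, and put the driver back in its stand. Then take the blue-handled light-meter paddle and gently lower its black blade into the slot until the white line on it is level with the slot's mouth, and finish while holding it there, upright, still and not pressed against the slot. Do not touch the housing, the cover or the screw with the gripper, and leave the other things on the bench alone.

Things in the scene. Friction and masses are not known exactly. Their poses are not given: they have to be found in the camera images.
- housing: White lamp housing with a grey flat lid, fixed to the bench; 140 (x) x 160 (y) x 130 high, hollow. Origin: centre of its underside, z up. A black round lens barrel sticks out 30 mm from its +x face at mid height. It is placed and turned differently each time.
- slot (a point): Centre of the slot's mouth, in the lid's top plane (130 mm above the bench, 20 mm from the housing's origin toward its -y); axes as the housing's. Slot through the 8 mm lid, 7 wide along x, 38 long along y, 2 mm chamfer; below it free space to 6 mm above the bench. It is 2 mm larger than the paddle's blade both ways. At the start the cover lies over it.
- cover (a joint): Angle (rad) of the orange cover and its captive brass screw, one piece on a vertical axis: near 0 over the slot, positive anticlockwise from above, stops at -0.3 and 1.7; from 0.9 it is well clear (the driver has 0.25 rad of play in the screw). It stays where left (friction 0.04 N m). The cover is a strip 18 wide, 85 long from the axis along its -y, its top 5 mm above the lid.
- screw_head (a point): Centre of the top of the brass screw head, on the turning axis, 55 mm from the slot's centre toward the housing's +y, 15 mm above the lid (145 mm above the bench). Its axes turn with the cover. Head 24 across, with a straight driver slot 6 mm wide along its y (the line of the cover strip), 9 mm deep, open at both ends.
- driver: Stubby flat-blade driver standing upright, blade down, 106 long. Origin: centre of the blade's tip, z up toward the handle. The blade is 3 (x) x 14 (y) and 16 tall, the shank 8 round; the red handle is 26 (x) x 36 (y), from 55 to 105 above the tip. 0.09 kg. Grip the handle across its 26 mm.
- driver_tip (a point): Centre of the driver's blade tip (same point and axes as the driver's origin).
- driver_stand: Fixed grey block 80 x 80 x 60 high, origin under its centre, with an upright through hole 20 (x) x 24 (y) in the middle. The driver's handle rests on its top, the tip 5 mm above the bench. Put the driver back with the position and yaw as found (within 8 mm, handle resting on the block).
- paddle: Light-meter paddle hanging upright in its stand, 141 tall. Origin: centre of the blade's lower edge, z up. Black blade 5 (x) x 36 (y), 0 to 97 up, lowest 4 mm thinned to 3 x 32; blue crossbar 16 x 62 (y) from 97 to 105; blue grip 16 (x) x 32 (y) from 105 to 141. 0.10 kg. Same front and back: may enter either way round. Grip across its 16 mm.
- paddle_line (a point): Centre of the white line across the blade, 82 mm above the paddle's lower edge (15 mm below the crossbar); axes as the paddle's.
- paddle_stand: Fixed aluminium stand, origin under its centre: base 70 (x) x 90 (y) x 5, posts 12 wide at y = -28 and +28, 105 high, with 6 mm lips in front of and behind the paddle's crossbar, which rests on them. The blade's lower edge hangs 8 mm above the bench. The two stands change sides of the bench.
- dish: Bystander: closed culture dish, 94 across, 20 high; origin under its centre.
- jar: Bystander: glass jar with steel cap, 100 across, 120 high; origin under its centre.
- flask: Bystander: white bottle with blue cap, 60 across, 150 high; origin under its centre.
- slide_box: Bystander: blue slide box 90 x 170 x 35 high; origin under its centre.
- tube_rack: Bystander: yellow block with capped tubes, 60 x 160 x 86 high; origin under its centre.
- filter_frame: Bystander: black square filter frame with amber glass, 50 x 50 x 8, lying flat; origin under its centre.
There are look-alikes about, which are no part of the job. There is more than one size of the paddle; the one meant has the size given above.

How it is judged:
By the outcome, as a careful person would: the job done as asked, in the order asked, and still so for the second after the job is handed in, while the arm keeps its last pose, push and grip.
It also fails if it takes over 72 s, if anything falls off the work surface, if the arm or the gripper's body presses on something with over 40 N, if the wrist force passes 120 N, or if a joint passes its speed limit or range.

ROBOT

A 6-joint arm with a two-finger parallel gripper is mounted at the origin on the work surface. World frame = base frame: x ahead of the robot, y to its left, z up, the work surface at z = 0. Lengths are in m, angles in degrees, forces in N, time in s.
With the tool pointing down it reaches from about 0.275 to 0.725 m from the base axis. Payload 15.9 kg.
Tool frame: the origin (TCP) lies at the very end of the fingers, on their centre line; the grasp point (between the pads) lies 19 mm behind it; z points along the fingers, y is the line along which they close (so a half turn about z gives the same grasp; the last joint's range is limited). The gripper opens to 85 mm and grips with 20 to 120 N. Pads are 22 mm wide; open, the fingers measure 114 mm over their backs; the gripper's body (76 mm by 85 mm) begins 54 mm behind the grasp point. The pads swing forward as they close: fully open they stand 13 mm farther back than shut.
Start: joints at [-67.724, 12.198, -1.971, 75.831, 0, 90], TCP at [0.19, -0.463, 0.231] pointing down, gripper open.
Joint ranges: [-170.91, 170.91], [-42.67, 98.43], [-65.05, 77.54], [-120.47, 116.71], [-90, 82.35], [-180, 180]. Speed limits (degrees/s): [108.29, 108.29, 136.94, 147.25, 180, 180].

INTERFACE

Orientations are given as a 3x3 rotation matrix whose columns are the frame's x, y, z axes.
In Python, from bench import bot, jaws, read_camera gives the robot as it stands. Calls block until the motion is done:
- bot.move_pose(position, orientation): joint-space move of the TCP to a pose.
- bot.servo_line(position, attitude=None, velocity=0.15, until_force=None): straight line of the TCP; attitude=None keeps the orientation; velocity is the mean speed in m/s. With until_force (N) it stops when the force on the tool has changed by that much, and returns True; else False.
- bot.set_joints(angles): joint-space move.
- jaws.grip(opening, squeeze=None): opening from 0.0 (shut) to 1.0 (fully open); squeeze is the grip in N (None keeps the last); returns when the fingers have stopped.
- bot.dwell(seconds).
- bot.ik(position, orientation): joint angles nearest the present ones, or None.
- bot.sense(): the state.
- read_camera(name): name is "scene" or "side" or "wrist"; returns a dict with "frame" (384x512x3 uint8, red, green, blue), "K" (3x3 intrinsics, pixels), "k1" (the pictures are not rectified: a ray, as slopes to the right and down, at radius r is drawn at 1 + k1 r^2 times it, then the intrinsics apply), "pose" (4x4, takes a point from camera to world coordinates). Camera axes: x right, y down, z forward; pixel columns grow to the right and rows downward; lengths in m; the calibration is good to about 2 mm. A picture is of the moment at which its call begins. There is no depth.
A pose or a line that the arm cannot do raises bot.Unreachable and nothing moves.
- bot.close_job(): hands the job in; it is judged then, once.
The state is a dict: "t": time; "qpos": joint angles; "qd": joint speeds; "effort": joint torques, N m; "eef_pos": TCP position; "orientation": TCP orientation; "wrist_force": force on the tool from outside, world axes, zero at the start; "moment": the same for the moment, N m; "gripper_width": opening from 0.0 (shut) to 1.0 (fully open); "grasp_force": force on a finger pad.
Only numpy, scipy, OpenCV 4.12 (cv2) and the standard library are available. Lean on these libraries where they do the work, as an engineer would, in place of code of your own. Each camera call takes 0.05 s, during which the arm holds its last target. There are 200 camera calls.

## Working session

There is one attempt and no reset: what is moved stays moved. The work goes in short steps, each a Python script; the robot and the scene stay as the last script left them, time stands still between calls to the robot, and variables do not carry over. Pictures are saved under pics/ and viewed, at most 10 in all, crops included, and the job is handed in when it is done.

```bash
ls; mkdir -p pics; cat > h.py <<'E'
import numpy as np, cv2
from bench import bot, jaws, read_camera
def save(name,fn):
    c=read_camera(name); cv2.imwrite('pics/'+fn+'.png',c['frame'][:,:,::-1]); np.savez('pics/'+fn+'.npz',**{k:np.array(c[k]) for k in('frame','K','k1','pose')}); return c
def load(fn): return np.load('pics/'+fn+'.npz')
def ray(c,uv):
    K=c['K']; k1=float(c['k1']); d=np.array([(uv[0]-K[0,2])/K[0,0],(uv[1]-K[1,2])/K[1,1]])
    s=d.copy()
    for _ in range(30): s=d/(1+k1*(s@s))
    R=c['pose'][:3,:3]; v=R@np.array([s[0],s[1],1]); return c['pose'][:3,3],v/np.linalg.norm(v)
def atz(c,uv,z):
    o,v=ray(c,uv); return o+v*(z-o[2])/v[2]
def proj(c,p):
    q=c['pose'][:3,:3].T@(np.array(p)-c['pose'][:3,3]); s=q[:2]/q[2]; s=s*(1+float(c['k1'])*(s@s))
    return np.array([c['K'][0,0]*s[0]+c['K'][0,2],c['K'][1,1]*s[1]+c['K'][1,2]])
def tri(obs):
    A=0;b=0
    for c,uv in obs:
        o,v=ray(c,uv); P=np.eye(3)-np.outer(v,v); A=A+P; b=b+P@o
    p=np.linalg.solve(A,b); return p,[np.linalg.norm(proj(c,p)-uv) for c,uv in obs]
def down(yaw): # tool y axis (closing) at yaw deg in world, pointing down
    a=np.radians(yaw); y=np.array([np.cos(a),np.sin(a),0]); z=np.array([0,0,-1.]); return np.column_stack([np.cross(y,z),y,z])
def crop(fn,x,y,w,h,k,out): 
    im=cv2.imread('pics/'+fn+'.png')[y:y+h,x:x+w]; cv2.imwrite('pics/'+out+'.png',cv2.resize(im,None,fx=k,fy=k,interpolation=cv2.INTER_CUBIC))
E
python3 - <<'E'
from h import *
a=save('scene','s0');b=save('side','d0');w=save('wrist','w0')
for c in(a,b,w): print(c['K'].tolist(),c['k1'],np.round(c['pose'],3).tolist())
s=bot.sense(); print(s['t'],s['orientation'],s['wrist_force'])
im=np.vstack([a['frame'],b['frame']]); cv2.imwrite('pics/both.png',cv2.resize(im[:,:,::-1],None,fx=.78,fy=.78))
E
```

```text
pics
[[370.78766583976517, 0.0, 258.98456004811055], [0.0, 370.78766583976517, 191.5887122377711], [0.0, 0.0, 1.0]] -0.011424193787045098 [[0.74, 0.591, -0.32, 0.926], [0.672, -0.642, 0.368, -0.452], [0.012, -0.488, -0.873, 1.123], [0.0, 0.0, 0.0, 1.0]]
[[364.8294993777656, 0.0, 253.6964066594811], [0.0, 364.8294993777656, 194.21194648531113], [0.0, 0.0, 1.0]] -0.09400437645169187 [[-0.97, -0.197, 0.144, 0.408], [-0.243, 0.741, -0.626, 0.627], [0.017, -0.643, -0.766, 0.898], [0.0, 0.0, 0.0, 1.0]]
[[315.32150128648044, 0.0, 259.10190428254884], [0.0, 315.32150128648044, 185.3476675748839], [0.0, 0.0, 1.0]] -0.09005746262669224 [[0.379, -0.878, -0.293, 0.265], [-0.925, -0.36, -0.12, -0.433], [-0.0, 0.317, -0.948, 0.374], [0.0, 0.0, 0.0, 1.0]]
0.15 [[ 9.25367398e-01  3.79071353e-01 -2.96628283e-04]
 [ 3.79071469e-01 -9.25367084e-01  7.63211693e-04]
 [ 1.48216397e-05 -8.18694538e-04 -9.99999665e-01]] [0.17834401 1.1146602  0.67543582]
```

View pics/s0.png

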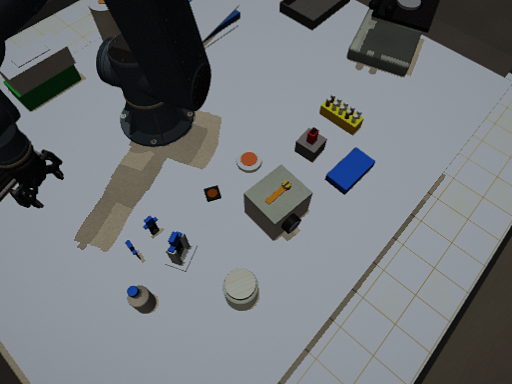

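View pics/d0.png

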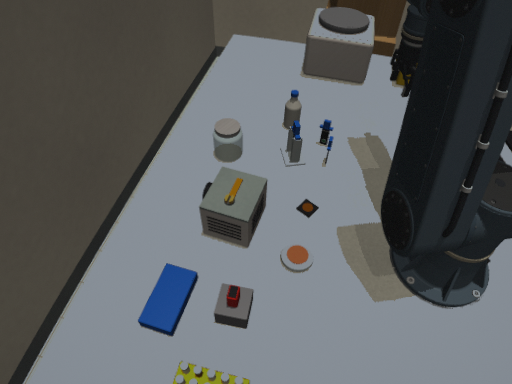

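The scene view shows the housing at (278,200) and the driver stand at (311,143). There are three blue paddle-like things: one hanging in an aluminium stand at (178,248), one small one standing at (151,225) and one lying at (132,247). The one in the aluminium stand fits the description. I'll enlarge it to confirm.

```bash
python3 - <<'E'
from h import *
def cr(fn,x,y,w=100,h=75,k=4): return cv2.resize(cv2.imread('pics/'+fn+'.png')[y:y+h,x:x+w],None,fx=k,fy=k,interpolation=cv2.INTER_CUBIC)
A=np.vstack([np.hstack([cr('s0',115,205),cr('s0',235,165)]),np.hstack([cr('d0',265,105),cr('d0',195,165)])])
cv2.imwrite('pics/c1.png',A)
a=load('s0');b=load('d0')
print('padtop',tri([(a,(180,234)),(b,(296,126))]),'drv',tri([(a,(313,132)),(b,(234,290))]),'screw',tri([(a,(287,184)),(b,(230,197))]))
E
```

```text
padtop (array([ 0.49113962, -0.29467036,  0.14790772]), [np.float64(1.690469086957523), np.float64(1.4926749417368883)]) drv (array([0.53100876, 0.27621589, 0.10924522]), [np.float64(0.4224118258941081), np.float64(0.6273800247922237)]) screw (array([0.61008896, 0.03800426, 0.14490481]), [np.float64(0.6607549048892657), np.float64(0.7566834088376297)])
```

View pics/c1.png

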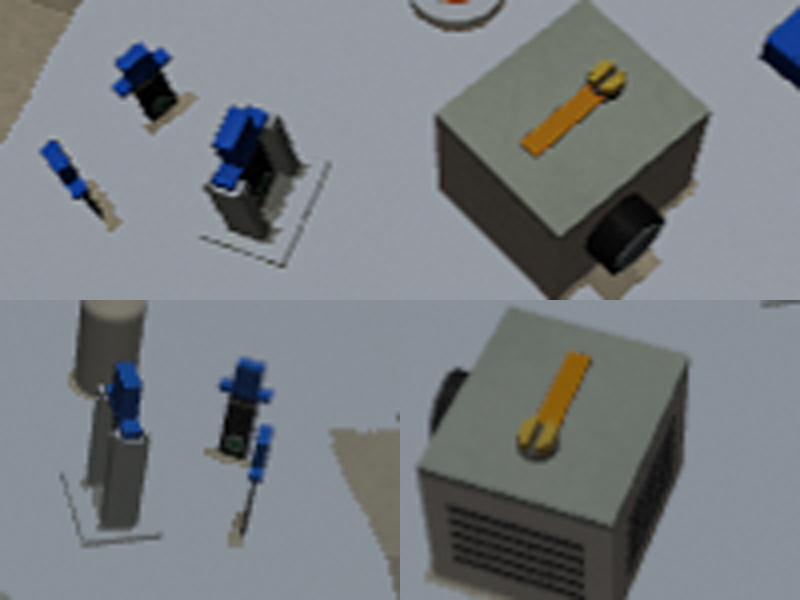

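The crop shows the full-size paddle hanging in the aluminium stand at scene (177,240) / side (296,130). The look-alikes are a smaller paddle standing free at scene (150,222) and a thin one at (132,246). The lid corners, screw and cover are also visible. Next I'll take wrist close-ups.

```bash
python3 - <<'E'
from h import *
a=load('s0');b=load('d0');w=load('w0')
C=[(281.25,165),(243.75,194.25),(275.75,224.25),(312,193.25)]
D=[(247.5,221.25),(267.5,179.5),(222.5,167.5),(199.5,207)]
for c,Q in((a,C),(b,D)):
    P=[atz(c,q,.13)[:2] for q in Q]; print(np.round(P,3).tolist(),np.round(np.mean(P,0),3),[np.round(np.degrees(np.arctan2(*(P[(i+1)%4]-P[i])[::-1])),1) for i in range(4)],[np.round(np.linalg.norm(P[(i+1)%4]-P[i]),3) for i in range(4)])
p=atz(a,(171.5,252),.105);q=atz(a,(185.5,235.5),.105);print('posts',p,q,np.degrees(np.arctan2(*(q-p)[1::-1])))
s=bot.sense();print(s['qpos'])
R=np.array(s['orientation']);t=np.array(s['eef_pos']);print('cam in tool',R.T@(w['pose'][:3,3]-t),(R.T@w['pose'][:3,:3]).round(3).tolist())
X=(q-p);yawp=np.degrees(np.arctan2(X[1],X[0]))
for nm,pt in(('pad',(.49,-.295,.25)),('hou',(.60,.02,.25)),('drv',(.53,.276,.22))):
  for y in range(-180,180,30):
    j=bot.ik(pt,down(y)); print(nm,y,None if j is None else np.round(j[5],0),end=' ')
E
```

```text
[[0.548, 0.088], [0.533, -0.071], [0.671, -0.081], [0.685, 0.073]] [0.609 0.002] [np.float64(-95.3), np.float64(-3.9), np.float64(84.9), np.float64(173.9)] [np.float64(0.16), np.float64(0.138), np.float64(0.154), np.float64(0.138)]
[[0.546, 0.092], [0.528, -0.064], [0.665, -0.076], [0.681, 0.079]] [0.605 0.008] [np.float64(-96.6), np.float64(-5.1), np.float64(84.2), np.float64(174.8)] [np.float64(0.157), np.float64(0.138), np.float64(0.157), np.float64(0.136)]
posts [ 0.50087164 -0.34025975  0.105     ] [ 0.49255657 -0.27857028  0.105     ] 97.67658286167584
[-6.77245291e+01  1.22172800e+01 -1.99732620e+00  7.58323015e+01
  8.48637258e-04  8.99992910e+01]
cam in tool [ 0.08082125  0.00086718 -0.14280888] [[-0.0, -0.948, -0.317], [1.0, -0.0, 0.001], [-0.001, -0.317, 0.948]]
pad -180 -121.0 pad -150 -151.0 pad -120 179.0 pad -90 149.0 pad -60 119.0 pad -30 89.0 pad 0 59.0 pad 30 29.0 pad 60 -1.0 pad 90 -31.0 pad 120 -61.0 pad 150 -91.0 hou -180 -88.0 hou -150 -118.0 hou -120 -148.0 hou -90 -178.0 hou -60 152.0 hou -30 122.0 hou 0 92.0 hou 30 62.0 hou 60 32.0 hou 90 2.0 hou 120 -28.0 hou 150 -58.0 drv -180 -62.0 drv -150 -92.0 drv -120 -122.0 drv -90 -152.0 drv -60 178.0 drv -30 148.0 drv 0 118.0 drv 30 88.0 drv 60 58.0 drv 90 28.0 drv 120 -2.0 drv 150 -32.0
```

```bash
python3 - <<'E'
from h import *
def go(n,p,yaw):
    bot.move_pose(p,down(yaw)); bot.dwell(.25); return save('wrist',n)['frame'][:,:,::-1]
V=[]
V.append(go('wp1',(.495,-.27,.27),8)); V.append(go('wp2',(.495,-.35,.27),8))
V.append(go('wh1',(.58,.02,.28),-5)); V.append(go('wh2',(.64,.02,.28),-5))
V.append(go('wd1',(.53,.25,.24),0)); V.append(go('wd2',(.53,.31,.24),0))
for i,n in enumerate(('P','H','D')): cv2.imwrite(f'pics/v{n}.png',np.vstack([cv2.resize(x[:,:],(800,600)) [:, :] for x in V[2*i:2*i+1]]))
for i,n in enumerate(('P','H','D')): cv2.imwrite(f'pics/q{n}.png',np.hstack(V[2*i:2*i+2]))
np.save('pics/V.npy',np.array(V))
M=np.vstack([np.hstack([cv2.resize(x,(400,300)) for x in V[2*i:2*i+2]]) for i in range(2)]); cv2.imwrite('pics/m1.png',M)
print(bot.sense()['t'])
E
```

```text
6.8917
```

View pics/m1.png

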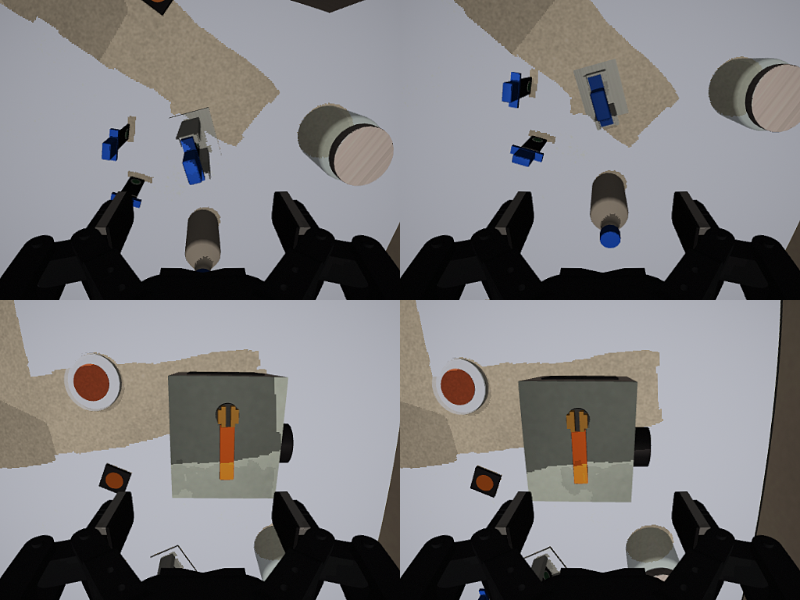

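Top row (wrist): the paddle is at (193,160) and (600,98), with the flask at (203,240) and (609,210) near it. Bottom row: the cover strip runs straight down the lid from the screw at (228,415) and (578,420).

```bash
python3 - <<'E'
from h import *
V=np.load('pics/V.npy')
def cr(i,x,y,w,h,k): return cv2.resize(V[i][y:y+h,x:x+w],None,fx=k,fy=k,interpolation=cv2.INTER_CUBIC)
T=[]
for n in('wd1','wd2'):
    u=proj(load(n),(.531,.276,.11)).astype(int); x,y=max(0,u[0]-50),max(0,u[1]-38); T.append((x,y))
print(T)
M=np.vstack([np.hstack([cr(0,210,125,100,75,4),cr(1,215,75,100,75,4)]),np.hstack([cr(4,*T[0],100,75,4),cr(5,*T[1],100,75,4)])]);print(M.shape);cv2.imwrite('pics/m2.png',M)
M=np.hstack([cr(2,200,90,100,150,4),cr(3,140,90,100,150,4)]);cv2.imwrite('pics/m3.png',M);print(M.shape)
print('flask',tri([(load('wp1'),(203*1.28,252*1.28)),(load('wp2'),(210*1.28,234*1.28))]))
print('flask',tri([(load('s0'),(133,292)),(load('d0'),(294.5,94))]))
E
```

```text
[(np.int64(209), np.int64(106)), (np.int64(210), np.int64(169))]
(600, 800, 3)
(600, 800, 3)
flask (array([ 0.56974069, -0.75785455, -0.2111104 ]), [np.float64(2.7638030434048124), np.float64(2.871645485895291)])
flask (array([ 0.52359955, -0.48615613,  0.13802958]), [np.float64(0.09598874897711675), np.float64(0.0704645187733152)])
```

View pics/m2.png

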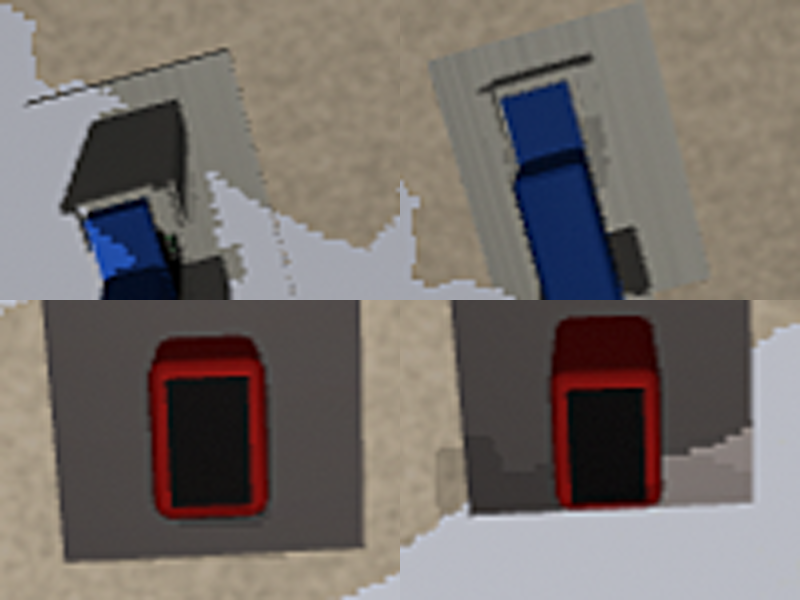

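View pics/m3.png

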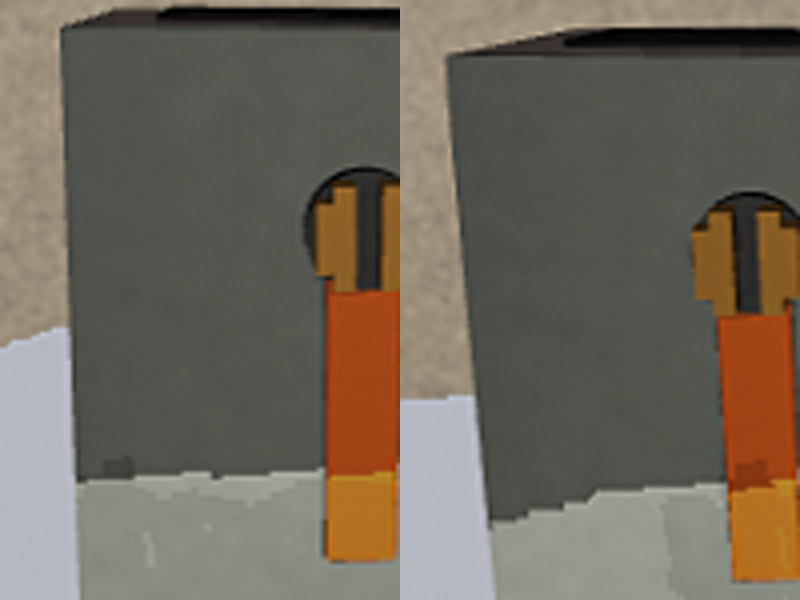

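The driver's handle top is near (208,442)/(606,446) in the composite, with its short side along image x. The screw slot and strip run nearly vertically at (370,240)/(748,260). Next I'll fit the poses of these coloured bodies to masks across all views.

```bash
cat > fit.py <<'E'
from h import *
from scipy.optimize import minimize
def box(x,y,z0,z1): return np.array([(a*x[1] if a>0 else x[0],b,c) if 0 else (xx,yy,c) for a in(0,) for xx in x for b in (0,) for yy in y for c in (z0,z1)],float)
def cyl(r,z0,z1): t=np.linspace(0,2*np.pi,24); return np.array([(r*np.cos(a),r*np.sin(a),z) for a in t for z in(z0,z1)])
BODY=dict(paddle=[box((-8,8),(-31,31),97,105),box((-8,8),(-16,16),105,141)],driver=[box((-13,13),(-18,18),55,105)],
          cover=[box((-9,9),(-85,0),-15,-10),cyl(12,-10,0)])
HUE=dict(paddle=(100,130),driver=None,cover=(5,30))
def mask(im,kind):
    h=cv2.cvtColor(im,cv2.COLOR_RGB2HSV); H,S,V=cv2.split(h)
    if kind=='driver': m=((H<8)|(H>172))&(S>120)&(V>40)
    else: a,b=HUE[kind]; m=(H>=a)&(H<=b)&(S>130)&(V>50)
    return m.astype(np.uint8)
def sil(c,kind,p,sc=4):
    x,y,z,yaw=p; ca,sa=np.cos(yaw),np.sin(yaw); R=np.array([[ca,-sa,0],[sa,ca,0],[0,0,1]])
    m=np.zeros((384*sc,512*sc),np.uint8)
    for B in BODY[kind]:
        q=np.array([proj(c,R@(v/1000)+[x,y,z]) for v in B]); q=((q+.5)*sc-.5)
        cv2.fillConvexPoly(m,cv2.convexHull(np.round(q*16).astype(np.int32)),1,shift=4)
    return cv2.resize(m.astype(np.float32),(512,384),interpolation=cv2.INTER_AREA)
def fit(kind,names,p0,free=(1,1,1,1)):
    D=[]
    for n in names:
        c=load(n); c={k:c[k] for k in('frame','K','k1','pose')}; s=sil(c,kind,p0); ys,xs=np.where(s>0); r=np.zeros((384,512),np.float32); g=12; r[max(0,ys.min()-g):ys.max()+g,max(0,xs.min()-g):xs.max()+g]=1
        m=mask(c['frame'],kind)
        if kind=='driver': m=cv2.morphologyEx(m,cv2.MORPH_CLOSE,np.ones((5,5))); cs,_=cv2.findContours(m,0,2); m=m*0; cv2.drawContours(m,[max(cs,key=lambda k:cv2.contourArea(k))],-1,1,-1)
        D.append((c,m*r,r))
    S=np.array([.005,.005,.005,.08])*free
    f=lambda t: sum(np.abs(sil(c,kind,p0+t*S)*r-m).sum() for c,m,r in D)
    best=None
    t=np.zeros(4)
    for _ in range(2):
        sx=np.vstack([t]+[t+e for e in np.eye(4)]); o=minimize(f,t,method='Nelder-Mead',options=dict(initial_simplex=sx,maxfev=350,xatol=.01,fatol=.05)); t=o.x
    p=p0+t*S
    return p,o.fun,[m.sum() for _,m,_ in D]
E
python3 - <<'E'
from fit import *
r=np.radians
def show(k,names,p0):
    p,f,a=fit(k,names,np.array(p0)); print(k,names,np.round(p[:3]*1000,1),np.round(np.degrees(p[3]),2),round(float(f)),a)
P=[.496,-.309,.008,r(97.7)]
show('paddle',['wp1','wp2'],P); show('paddle',['s0','d0','wp1','wp2'],P)
show('driver',['wd1','wd2'],[.531,.276,.005,0]);show('driver',['s0','d0','wd1','wd2'],[.531,.276,.005,0])
show('cover',['wh1','wh2'],[.610,.040,.145,r(-5)]);show('cover',['s0','d0','wh1','wh2'],[.610,.040,.145,r(-5)])
E
```

```text
paddle ['wp1', 'wp2'] [ 500.7 -379.7   19. ] 133.14 1608 [np.float32(780.0), np.float32(828.0)]
paddle ['s0', 'd0', 'wp1', 'wp2'] [ 483.3 -422.3   68.8] 115.8 1806 [np.float32(110.0), np.float32(88.0), np.float32(780.0), np.float32(828.0)]
driver ['wd1', 'wd2'] [532.  277.5  -3.1] 1.65 179 [np.float32(1275.0), np.float32(1245.0)]
driver ['s0', 'd0', 'wd1', 'wd2'] [532.  277.6  -2.8] 1.58 395 [np.float32(92.0), np.float32(163.0), np.float32(1275.0), np.float32(1245.0)]
cover ['wh1', 'wh2'] [610.9  38.3 144.8] -3.78 542 [np.float32(1755.0), np.float32(1694.0)]
cover ['s0', 'd0', 'wh1', 'wh2'] [610.9  38.6 145.4] -3.8 644 [np.float32(168.0), np.float32(172.0), np.float32(1755.0), np.float32(1694.0)]
```

```bash
python3 - <<'E'
from fit import *
r=np.radians
def show(k,names,p0):
    p,f,a=fit(k,names,np.array(p0)); print(k,names,np.round(p[:3]*1000,1),np.round(np.degrees(p[3]),2),round(float(f)),a)
P=[.496,-.309,.008,r(7.7)]
show('paddle',['wp1','wp2'],P); show('paddle',['s0','d0','wp1','wp2'],P)
print('inset',tri([(load('wd1'),(260.6,141)),(load('wd2'),(261.1,205))]))
L,Rr=load('wd1'),load('wd2')
q=lambda x,y:(209+x/4-.4,106+(y-300)/4-.4)
a,b,c,d=[atz(L,q(*v),.06) for v in((42,300),(65,560),(362,547),(361,300))]
for u,v in((a,b),(b,c),(d,c)): print(np.round(u,4),np.round(v,4),np.degrees(np.arctan2(v[1]-u[1],v[0]-u[0])))
E
```

```text
paddle ['wp1', 'wp2'] [ 487.  -315.2    3.5] 23.48 554 [np.float32(796.0), np.float32(987.0)]
paddle ['s0', 'd0', 'wp1', 'wp2'] [ 487.  -314.6    5.5] 23.04 717 [np.float32(109.0), np.float32(88.0), np.float32(796.0), np.float32(987.0)]
inset (array([0.5318384 , 0.27917148, 0.11102123]), [np.float64(0.022094332242845266), np.float64(0.020673268016396112)])
[0.4904 0.3058 0.06  ] [0.494 0.238 0.06 ] -87.01732739214964
[0.494 0.238 0.06 ] [0.5729 0.2415 0.06  ] 2.520339301181463
[0.5704 0.3057 0.06  ] [0.5729 0.2415 0.06  ] -87.75659405697957
```

```bash
python3 - <<'E'
from h import *
jaws.grip(0.65,60)
bot.move_pose((.532,.278,.15),down(2)); bot.servo_line((.532,.278,.072),velocity=.12)
print(jaws.grip(0.0,60)); s=bot.sense(); print(s['gripper_width'],s['grasp_force'],s['wrist_force'],s['eef_pos'],s['t'])
bot.servo_line((.532,.278,.25),velocity=.2)
print(bot.sense()['wrist_force'],bot.sense()['gripper_width'])
bot.move_pose((.611,.0385,.24),down(-3.8)); bot.servo_line((.611,.0385,.222),velocity=.1); bot.dwell(.3)
w=save('wrist','wt1'); print(proj(w,(.611,.0385,.157)),proj(w,(.611,.0385,.145)))
save('scene','s1');save('side','d1'); print(bot.sense()['t'],bot.sense()['qpos'],bot.sense()['wrist_force'],bot.sense()['eef_pos'])
def cr(n,p,w,h,k):
    c=load(n); u=proj(c,p).astype(int); x,y=u[0]-w//2,u[1]-h//2; print(n,x,y); return cv2.resize(c['frame'][y:y+h,x:x+w,::-1],None,fx=k,fy=k,interpolation=cv2.INTER_CUBIC)
cv2.imwrite('pics/m4.png',np.vstack([np.hstack([cr('s1',(.611,.0385,.15),80,60,5),cr('d1',(.611,.0385,.15),80,60,5)]),np.hstack([cr('wt1',(.611,.0385,.15),100,75,4),cv2.resize(w['frame'][:,:,::-1],(400,300))])]))
E
```

```text
False
0.2999944295334123 59.18326020240784 [-1.26852757 -0.72427014  6.21132233] [0.53247595 0.27825765 0.07290217] 8.9417
[-0.69159936  0.81924684 -1.1371867 ] 0.2949237064501967
[258.93799496 199.7297647 ] [258.94247487 193.91545643]
11.7583 [3.60071024e+00 2.60757808e+01 1.61300670e+01 8.00406222e+01
 8.26232405e-04 9.74053803e+01] [ 0.77329394 -0.51865346 -1.79917851] [0.61108776 0.03845855 0.22215688]
s1 246 153
d1 188 165
wt1 208 159
```

View pics/m4.png

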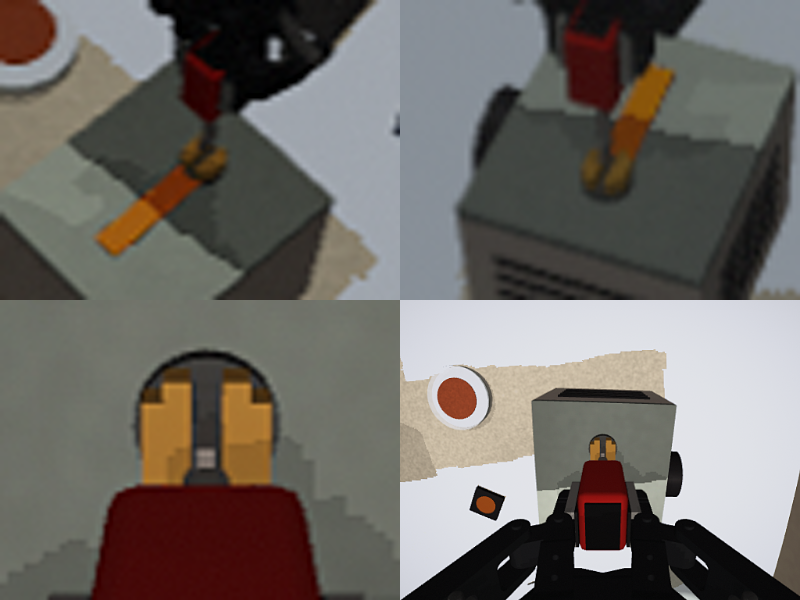

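The lower-left close-up shows the blade (195–217) centred in the screw slot (192–221), both centred at x ≈ 206. I'll lower the driver and turn it.

```bash
python3 - <<'E'
from h import *
P=np.array([.611,.0385,0])
r=bot.servo_line(P+[0,0,.2045],velocity=.03,until_force=6); s=bot.sense(); print(r,s['eef_pos'],s['wrist_force'],s['moment'])
if not r or s['eef_pos'][2]<.2075:
    z=.2055 if not r else s['eef_pos'][2]+.001
    for a in (15,30,45,60,75,90,97):
        bot.servo_line(P+[0,0,z],attitude=down(-3.8+a),velocity=.1); s=bot.sense(); print(a,np.round(s['wrist_force'],1),np.round(s['moment'],2),round(s['t'],2),round(s['gripper_width'],3))
    bot.servo_line(P+[0,0,z],attitude=down(-3.8+90),velocity=.1); print(np.round(bot.sense()['moment'],2),bot.sense()['t'])
E
```

```text
True [0.61069052 0.03846936 0.20373312] [-0.40347687 -0.51857673  7.5344488 ] [-0.01009909  0.15805267  0.01586568]
15 [ 4.3  0.7 -2.5] [ 0.08 -1.34 -0.08] 12.8 0.296
30 [ 5.3  1.2 -3.2] [ 0.22 -1.54 -0.04] 13.21 0.293
45 [ 5.5  1.  -2.7] [ 0.52 -1.64 -0.08] 13.62 0.298
60 [ 5.4  1.8 -3. ] [ 0.75 -1.67 -0.03] 14.03 0.299
75 [ 6.6  3.4 -2.2] [ 1.06 -1.68 -0.04] 14.43 0.3
90 [ 5.2  4.9 -0.8] [ 1.37 -1.36 -0.03] 14.84 0.298
97 [ 3.6  5.3 -1.9] [ 1.44 -1.29 -0.03] 15.12 0.298
[ 0.95 -0.41 -0.12] 15.3917
```

```bash
python3 - <<'E'
from fit import *
P=np.array([.611,.0385,0])
bot.servo_line(P+[0,0,.25],velocity=.12); bot.dwell(.2); save('wrist','wt2'); save('scene','s2'); save('side','d2')
for n in('wt1','wt2'):
    m=mask(load(n)['frame'],'driver'); m[:150]=0; ys,xs=np.where(m); print(n,xs.mean(),ys.mean(),len(xs))
f={k:fit('cover',k.split(),np.array([.611,.0385,.145,np.radians(a)]),(0,0,0,1)) for k in('s2','d2') for a in (80,)}
for k in f: print(k,np.degrees(f[k][0][3]),f[k][1:])
bot.move_pose((.532,.278,.25),down(2)); bot.servo_line((.532,.278,.10),velocity=.2)
r=bot.servo_line((.532,.278,.0715),velocity=.03,until_force=6); s=bot.sense(); print(r,s['eef_pos'],s['wrist_force'],s['t'])
E
```

```text
wt1 258.5778272704776 246.44172234595396 4041
wt2 259.05845771144277 246.50870646766168 4020
s2 79.22817042133443 (np.float64(44.625), [np.float32(179.0)])
d2 77.86412881256965 (np.float64(41.0), [np.float32(200.0)])
True [0.53176077 0.27787914 0.07289188] [-1.64564439 -0.44556094  8.38038528] 19.6583
```

```bash
python3 - <<'E'
from fit import *
jaws.grip(0.65,60); bot.servo_line((.532,.278,.16),velocity=.2); bot.dwell(.1); c=save('scene','s3'); save('wrist','wd3'); 
bot.move_pose((.58,.00,.25),down(-5)); bot.dwell(.25); save('wrist','wh3')
bot.move_pose((.62,-.03,.25),down(-5)); bot.dwell(.25); save('wrist','wh4')
bot.move_pose((.487,-.315,.25),down(23)); bot.dwell(.25); save('wrist','wp3'); save('scene','s4'); save('side','d4'); print(bot.sense()['t'])
p,fv,_=fit('driver',['wd3'],np.array([.532,.278,.005,.035]),(1,1,0,1)); print(p,fv)
def cr(n,p,w,h,k):
    c=load(n); u=proj(c,p).astype(int); x,y=max(0,u[0]-w//2),max(0,u[1]-h//2); print(n,x,y); return cv2.resize(c['frame'][y:y+h,x:x+w,::-1],(w*k,h*k),interpolation=cv2.INTER_CUBIC)
S=(.606,-.016,.13)
cv2.imwrite('pics/m5.png',np.vstack([np.hstack([cr('wh3',S,80,60,5),cr('wh4',S,80,60,5)]),np.hstack([cr('wp3',(.487,-.315,.13),100,75,4),cr('wd3',(.532,.278,.11),100,75,4)])]))
P=np.array([.487,-.315,.008,np.radians(23)])
for ns in(['wp1','wp2'],['wp1','wp2','wp3']):
    p,fv,a=fit('paddle',ns,P); print(np.round(p[:3]*1e3,1),np.degrees(p[3]),fv,a)
E
```

```text
24.5
[0.5314065  0.27814995 0.005      0.05527277] 303.8125
wh3 250 162
wh4 202 133
wp3 209 140
wd3 210 171
[ 487.4 -315.1    3.6] 22.945778509450832 608.6875 [np.float32(810.0), np.float32(1063.0)]
[ 487.8 -315.4    3. ] 23.01930209227094 847.875 [np.float32(810.0), np.float32(1063.0), np.float32(1001.0)]
```

View pics/m5.png

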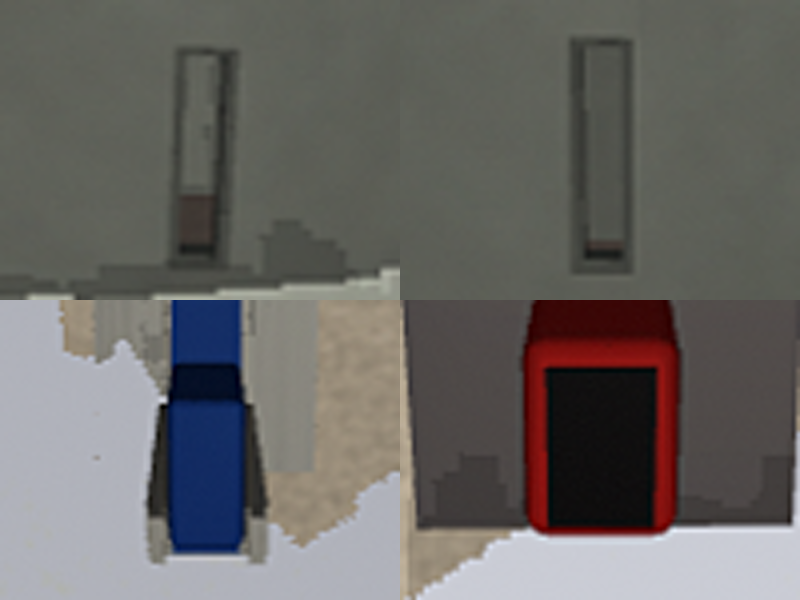

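The slot is uncovered, with its centre at (203,158) and (602,155). The driver is back upright on its block. The paddle grip's top spans (170–245, 402–552).

```bash
python3 - <<'E'
from fit import *
A,B,C,D=[load(n) for n in('wh3','wh4','wp3','wp2')]
qa=lambda x,y:(250+x/5-.4,162+y/5-.4); qb=lambda x,y:(202+(x-400)/5-.4,133+y/5-.4)
a=[(177,48),(238,50),(228,268),(168,265)]; b=[(570,38),(634,38),(634,272),(572,272)]
for c,q,Q in((A,qa,a),(B,qb,b)):
    P=np.array([atz(c,q(*v),.13) for v in Q])[:,:2]; ax=(P[0]+P[1]-P[2]-P[3])/2; print('slot',P.mean(0).round(4),'yaw',np.degrees(np.arctan2(ax[1],ax[0]))-90,np.linalg.norm(ax),np.linalg.norm(P[1]-P[0]))
print(tri([(A,qa(*np.mean(a,0))),(B,qb(*np.mean(b,0)))]))
qc=lambda x,y:(209+x/4-.4,140+(y-300)/4-.4); qd=lambda x,y:(215+(x-400)/4-.4,75+y/4-.4)
print('pad edge',tri([(C,qc(206,402)),(D,qd(552,171))]))
e=[atz(C,qc(206,y),.149)[:2] for y in(402,552)]; print('pad',e,np.mean(e,0),np.linalg.norm(e[1]-e[0]),np.degrees(np.arctan2(*(e[0]-e[1])[::-1]))-90)
E
```

```text
slot [ 0.6059 -0.0167] yaw -5.463121181009356 0.04103400508475071 0.01060275264672215
slot [ 0.606  -0.0167] yaw -5.669735442848676 0.04161535140569339 0.010781005474475752
(array([ 0.60596315, -0.01639947,  0.12945184]), [np.float64(0.017615585172972795), np.float64(0.01812840521004782)])
pad edge (array([ 0.48195298, -0.2998704 ,  0.14668666]), [np.float64(0.6029420296407851), np.float64(0.5837106923535988)])
pad [array([ 0.48134336, -0.29963292]), array([ 0.49396421, -0.32920806])] [ 0.48765378 -0.31442049] 0.032155481395962436 23.109809396719584
```

```bash
python3 - <<'E'
from fit import *
jaws.grip(0.5,45)
bot.move_pose((.4877,-.3146,.17),down(23)); bot.servo_line((.4877,-.3146,.118),velocity=.08)
f0=np.array(bot.sense()['wrist_force']); jaws.grip(0.0,45); s=bot.sense(); print(s['gripper_width'],s['grasp_force'],np.array(s['wrist_force'])-f0,s['eef_pos'])
bot.servo_line((.4877,-.3146,.30),velocity=.12); s=bot.sense(); print(s['wrist_force'],s['gripper_width'],s['t'])
bot.move_pose((.606,-.0166,.29),down(-5.6)); bot.servo_line((.606,-.0166,.247),velocity=.1); bot.dwell(.4)
w=save('wrist','wt5'); save('scene','s5'); save('side','d5'); s=bot.sense(); print(s['eef_pos'],s['wrist_force'],s['moment'],s['t'])
def cr(n,p,w,h,k):
    c=load(n); u=proj(c,p).astype(int); x,y=max(0,u[0]-w//2),max(0,u[1]-h//2); print(n,x,y); return cv2.resize(c['frame'][y:y+h,x:x+w,::-1],(w*k,h*k),interpolation=cv2.INTER_CUBIC)
S=(.606,-.0166,.14)
cv2.imwrite('pics/m6.png',np.vstack([np.hstack([cr('s5',S,80,60,5),cr('d5',S,80,60,5)]),np.hstack([cr('wt5',S,100,75,4),cr('wt5',S,200,150,2)])]))
E
```

```text
0.17697192573695014 44.456502199172974 [-1.51460504  0.51568946  5.00931534] [ 0.48798616 -0.31478088  0.11862811]
[ 0.48613462 -0.36240171 -0.19966393] 0.1788103051011535 28.0167
[ 0.6060233  -0.01658277  0.24700813] [-0.07353452  0.20892849 -0.7275319 ] [ 0.05649178 -0.03052928 -0.04572639] 30.3667
s5 233 165
d5 196 153
wt5 209 144
wt5 159 106
```

View pics/m6.png

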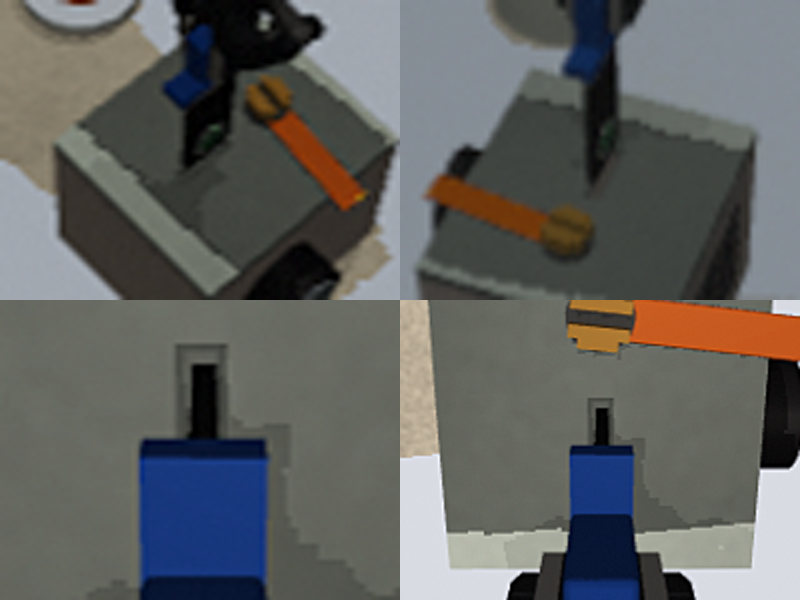

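The blade centre (x 203.5) lies within the slot outline (177–227, centre 202), so lateral error is about 0.3 mm. I'll check the long axis by projection, then lower with a force guard.

```bash
python3 - <<'E'
from fit import *
w=load('wt5'); a=np.radians(-5.6+90); u=np.array([np.cos(a),np.sin(a),0]); S=np.array([.606,-.0166,0])
q=lambda p:(proj(w,p)-[209,144]+.4)*4+[0,300]
print('slot top',q(S+u*.021+[0,0,.13]),'obs y346; blade',q(S+u*.016+[0,0,.1364]),q(S+u*.018+[0,0,.1404]),'obs y364')
f0=np.array(bot.sense()['wrist_force'])
r=bot.servo_line((.6058,-.0166,.225),velocity=.02,until_force=3); s=bot.sense(); print(r,s['eef_pos'],np.array(s['wrist_force'])-f0,s['moment'],s['t'])
E
```

```text
slot top [201.6829294  342.31900287] obs y346; blade [201.67533878 372.83844892] [201.66933416 368.1330256 ] obs y364
False [ 0.60586614 -0.01660757  0.22516002] [ 0.20811137 -0.78950069  0.23997108] [ 0.00794988 -0.00459228  0.0676561 ] 31.6167
```

```bash
python3 - <<'E'
from fit import *
a=np.radians(-5.6+90); u=np.array([np.cos(a),np.sin(a),0]); X=np.array([.6058,-.0166,0])-u*.0006
g=lambda m:print(m,np.round(bot.sense()['wrist_force'],2),np.round(bot.sense()['moment'],3),np.round(bot.sense()['eef_pos'],4),round(bot.sense()['t'],1))
bot.servo_line(X+[0,0,.225],velocity=.02); bot.dwell(.2); g('shift')
for z in (.20,.175,.1586):
    r=bot.servo_line(X+[0,0,z],velocity=.03,until_force=4); bot.dwell(.2); g(r)
    if r: break
E
```

```text
shift [-0.13 -0.77 -1.98] [ 0.026 -0.004 -0.024] [ 0.6057 -0.0172  0.225 ] 32.1
False [ 0.3   0.73 -1.73] [-0.03  -0.014 -0.019] [ 0.6058 -0.0172  0.2002] 33.2
False [-0.32 -0.1  -1.51] [-0.005 -0.037 -0.007] [ 0.6058 -0.0172  0.1752] 34.4
False [-0.03  0.49 -1.12] [-0.013  0.004  0.036] [ 0.6058 -0.0172  0.1588] 35.3
```

```bash
python3 - <<'E'
from fit import *
bot.dwell(.3); save('wrist','wt6'); save('scene','s6'); save('side','d6')
def avg(n=12):
    F=[]
    for _ in range(n): bot.dwell(.03); s=bot.sense(); F.append(np.r_[s['wrist_force'],s['moment']])
    return np.round(np.mean(F,0),2),np.round(np.std(F,0),2)
print(avg(),bot.sense()['t'],bot.sense()['gripper_width'])
S=(.606,-.0166,.14)
def cr(n,p,w,h,k):
    c=load(n); u=proj(c,p).astype(int); x,y=max(0,u[0]-w//2),max(0,u[1]-h//2); print(n,x,y); return cv2.resize(c['frame'][y:y+h,x:x+w,::-1],(w*k,h*k),interpolation=cv2.INTER_CUBIC)
cv2.imwrite('pics/m7.png',np.vstack([np.hstack([cr('s6',S,50,38,8),cr('d6',S,50,38,8)]),np.hstack([cr('wt6',S,66,50,6)[:,:396],cr('wt6',(.606,-.0166,.15),200,150,2)])]))
E
```

```text
(array([ 0.02, -0.03, -1.07,  0.01, -0.01,  0.  ]), array([0.55, 0.64, 0.36, 0.04, 0.01, 0.02])) 36.1833 0.1809910729212782
s6 248 176
d6 211 164
wt6 226 203
wt6 159 161Traceback (most recent call last):
  File "<stdin>", line 11, in <module>
    return _nx.concatenate(arrs, 0, dtype=dtype, casting=casting)
           ~~~~~~~~~~~~~~~^^^^^^^^^^^^^^^^^^^^^^^^^^^^^^^^^^^^^^^
ValueError: all the input array dimensions except for the concatenation axis must match exactly, but along dimension 1, the array at index 0 has size 800 and the array at index 1 has size 796
```

Mean force before the grasp and now are both about 0 sideways and −1 N from the paddle's weight, so it hangs free. I'll check the line level.

```bash
python3 - <<'E'
from fit import *
S=(.606,-.0166,.14)
def cr(n,p,w,h,k):
    c=load(n); u=proj(c,p).astype(int); x,y=max(0,u[0]-w//2),max(0,u[1]-h//2); return cv2.resize(c['frame'][y:y+h,x:x+w,::-1],(400,300),interpolation=cv2.INTER_CUBIC)
cv2.imwrite('pics/m7.png',np.vstack([np.hstack([cr('s6',S,40,30,8),cr('d6',S,40,30,8)]),np.hstack([cr('wt6',S,80,60,5),cr('wt6',(.606,-.0166,.15),200,150,2)])]))
E
```

```text
(no output)
```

View pics/m7.png

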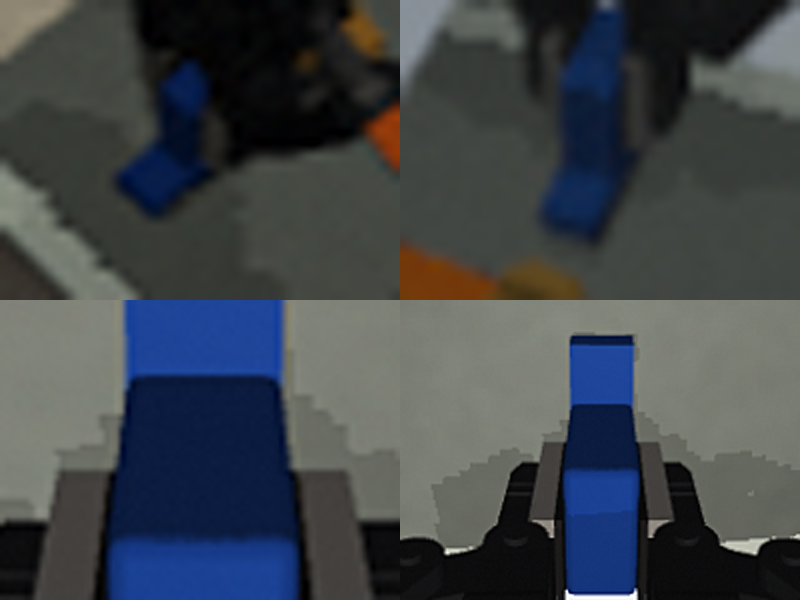

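```bash
python3 - <<'E'
from fit import *
a=np.radians(-5.6+90); u=np.array([np.cos(a),np.sin(a),0])
for n,z,X in(('wt5',.2470,(.606,-.0166,0)),('wt6',.1588,(.6058,-.0172,0))):
    w=load(n); m=mask(w['frame'],'paddle'); col=np.where(m[:,255:262].mean(1)>.5)[0]
    print(n,'obs rows',col.min(),col.max(),'pred bottom/top of bar end',[proj(w,np.array(X)+u*.031+[0,0,z-.1106+h])[1].round(1) for h in(.097,.105)],'grip top',[proj(w,np.array(X)+u*s+[0,0,z-.1106+.141])[1].round(1) for s in(.016,-.016)])
w=load('wt6');p=lambda d:proj(w,np.array((.6058,-.0172,0))+u*-.016+[0,0,.1588-.1106+.141+d])[1];print('px per mm z',p(.001)-p(0))
s=bot.sense();print(s['t'],s['eef_pos'],np.degrees(np.arccos(-s['orientation'][2][2])),s['qd'])
E
```

```text
wt5 obs rows 179 307 pred bottom/top of bar end [np.float64(179.7), np.float64(184.5)] grip top [np.float64(247.6), np.float64(311.0)]
wt6 obs rows 179 307 pred bottom/top of bar end [np.float64(179.8), np.float64(184.7)] grip top [np.float64(248.0), np.float64(311.5)]
px per mm z 1.5537334342248528
36.1833 [ 0.60572045 -0.0172078   0.15859041] 0.002244778585591394 [-0.08039478  0.01915192  0.08992076  0.03617206 -0.07024941 -0.03387235]
```

```bash
python3 - <<'E'
from h import *
print(bot.close_job())
E
```

```text
the job is handed in; nothing more can be done
None
```

The job is handed in: the cover was turned to about 82° (clear of the slot), the driver is back in its stand as found, and the paddle is held upright in the slot with no sideways force. Its line is level with the mouth by arm position, since the crossbar hid it from the cameras.

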